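Draw out the curing tray with the pull hook

ROBOT

A 7-joint arm with a two-finger parallel gripper is mounted at the origin on the work surface. World frame = base frame: x ahead of the robot, y to its left, z up, the work surface at z = 0. Lengths are in m, angles in rad, forces in N, time in s.
With the tool pointing down it reaches from about 0.425 to 0.95 m from the base axis. Payload 4.7 kg.
Tool frame: the origin (TCP) lies between the finger pads; the fingertips stand 25 mm ahead of it and the grasp point (between the pads) lies 6 mm ahead of it; z points along the fingers, y is the line along which they close (so a half turn about z gives the same grasp; the last joint's range is limited). The gripper opens to 85 mm and grips with 20 to 120 N. Pads are 22 mm wide; open, the fingers measure 114 mm over their backs; the gripper's body (76 mm by 85 mm) begins 54 mm behind the grasp point. The pads swing forward as they close: fully open they stand 13 mm farther back than shut.
Start: joints at [-1.25, 0.469, -0.049, 1.532, 0.024, 1.141, -0.082], TCP at [0.231, 0.634, 0.256] pointing down, gripper open.
Joint ranges: [-2.59, 2.59], [-0.33, 1.99], [-1.39, 1.29], [0.1, 2.45], [-1.04, 4.18], [0.21, 1.99], [-2.66, 2.66]. Speed limits (rad/s): [2.57, 2.57, 3.14, 3.14, 3.14, 3.14, 3.14].

INTERFACE

Orientations are given as a 3x3 rotation matrix whose columns are the frame's x, y, z axes.
In Python, from rig import * gives the robot as it stands. Calls block until the motion is done:
- movep(position, orientation): joint-space move of the TCP to a pose.
- move_l(position, attitude=None, feed=0.15, until_force=None): straight line of the TCP; attitude=None keeps the orientation; feed is the mean speed in m/s. With until_force (N) it stops when the force on the tool has changed by that much, and returns True; else False.
- move_joints(angles): joint-space move.
- command_gripper(opening, newtons=None): finger opening in m; newtons is the grip in N (None keeps the last); returns when the fingers have stopped.
- sleep(seconds).
- inverse_kinematics(position, orientation): joint angles nearest the present ones, or None.
- sense(): the state.
- camera(name): name is "side" or "top" or "wrist"; returns (picture, depth): 420x560x3 uint8, red, green, blue; 420x560 float32, m along the optical axis (not along the pixel's ray), 0 where there is no reading.
- camera_params(name): a dict with "K" (3x3 intrinsics, pixels), "dist" ([k1, k2, p1, p2, k3] as OpenCV has them; the pictures are not rectified), "position" and "rotation" of the camera in the world; the wrist camera has in their place "tool_from_camera" (4x4, takes a point from camera to tool coordinates, whose origin is the TCP and whose axes are the flange's). Camera axes: x right, y down, z forward; pixel columns grow to the right and rows downward; lengths in m; the calibration is good to about 2 mm. A picture is of the moment at which its call begins: read the wrist's pose just before it. camera_params takes no time and is no camera call.
A pose or a line that the arm cannot do raises Unreachable and nothing moves.
- finish_job(): hands the job in; it is judged then, once.
The state is a dict: "time_s": time; "joint_pos": joint angles; "qd": joint speeds; "joint_efforts": joint torques, N m; "position": TCP position; "tcp_rot": TCP orientation; "wrist_force": force on the tool from outside, world axes, zero at the start; "ft_torque": the same for the moment, N m; "finger_gap": finger opening in m; "gripper_force": force on a finger pad.
Only numpy, scipy, OpenCV 4.12 (cv2) and the standard library are available. Lean on these libraries where they do the work, as an engineer would, in place of code of your own. Each camera call takes 0.05 s, during which the arm holds its last target. There are 200 camera calls.

TASK

Pick up the pull hook from the cork mat, drop its turned-down tip into the finger hole of the curing box's tray and gently draw the tray out, cup and all, until you feel it come up against its hidden stop; keep a light pull of about 10 N there for a moment, never more than about 20 N. Then unhook, leave the tray out and lay the hook back down on the mat. Move the tray with the hook only, not the gripper, and leave the cup standing on the tray and the other things on the table where they are.

Things in the scene. Friction and masses are not known exactly. Their poses are not given: they have to be found in the camera images.
- cabinet: Curing box of pale wood with a clear top, 220 (x) by 220 mm, 142 mm tall, fixed. Origin: centre of its underside. Its open front faces its own -x axis; the tray slides out along its -x axis, level. A rubber-faced stop hidden in it halts the tray somewhere between 65 and 95 mm out from fully in: where differs from time to time and can only be felt; it gives about 1 mm for every 3 N.
- tray: Plywood tray in the box, 200 mm (x) by 180 mm (y), with a 16 mm rim. Origin: underside centre, 50 mm above the table; at the box's centre when fully in; axes as the box's. It slides only along the box's -x, with a steady drag of about 4 N, and stays where it is left. It starts 0 to 15 mm out. A tongue 60 mm wide and 8 mm thick sticks out of the front, its free edge 18 mm beyond the finger hole's centre.
- tray_hole (a point): Centre of the finger hole, at the tongue's top surface (58 mm above the table): an upright round hole, 18 mm across, through the 8 mm thick tongue, with nothing below it down to the table. Axes as the tray's. When the tray is fully in, the hole's centre is 22 mm outside the box's front face.
- hook_grip (a point): Centre of the pull hook's handle, half-way up. The handle is a dark wooden bar 100 mm long (x), 22 mm wide (y), 32 mm tall (z), its underside lying on the mat. Its x axis points along the handle to the hook end, z up. The hook weighs about 120 g; grip it across the handle (y).
- hook_tip (a point): Lower end of the hook's turned-down steel tip, 110 mm ahead (x) of the handle's centre and level with the handle's underside. The tip is a round bar 9 mm thick, pointing down (-z); a level shank of the same bar joins its top to the handle, the shank's underside 22 mm above the tip's lower end.
- mat_top (a point): Centre of the top of the cork mat, 240 mm (x) by 130 mm (y), 3 mm thick, fixed to the table. The hook lies on it with its tip towards the mat's +x end.
- cup: White mended cup, 68 mm across at the rim, 50 mm tall, standing loose on the tray. Origin: centre of its underside.
- bowl: Bystander: blue bowl, 124 mm across, 55 mm tall. Origin: centre of its underside.
- white_cup: Bystander: white cup on the table, 70 mm across, 75 mm tall. Origin: centre of its underside.
- jar: Bystander: small lidded amber jar, 52 mm across, 60 mm tall. Origin: centre of its underside.
There are look-alikes about, which are no part of the job. What is meant by the part that bears hook_grip is not green, and is the smaller of those in its own colour.

How it is judged:
On the way, in this order (a step that is already met when the one before it is completed fails the run):
1. the hook's tip is down in the tray's finger hole (horizontal distance between hook_tip and tray_hole below 0.014 m and z of hook_tip in the frame of tray_hole below -0.004 m), for 0.1 s.
2. the drawn-out tray is held at rest against its stop by a light pull of the hook (6.5 N or more, above the drag of 4 N) (all of step 1 and x of tray in the frame of cabinet below -0.06 m and contact force between hook and tray above 6.5 N and linear speed of tray below 0.004 m/s), for 0.3 s.
At the end, for the whole second after the job is handed in: The tray, which was drawn to its stop, has been left at least 60 mm out, with the cup standing upright on it; the hook lies at rest on the mat, released, its handle's centre over the mat (within 90 mm along and 60 mm across of the mat's centre) (x of tray in the frame of cabinet below -0.06 m and x of hook_grip in the frame of mat_top between -0.09 and 0.09 m and y of hook_grip in the frame of mat_top between -0.06 and 0.06 m and height (world z) of hook_grip below 0.028 m and linear speed of each of hook, cup below 0.02 m/s and angle between cup's own z axis and vertical below 0.15 rad and x of cup in the frame of tray between -0.085 and 0.085 m and y of cup in the frame of tray between -0.085 and 0.085 m and linear speed of tray below 0.01 m/s); the robot touches nothing.
It fails at once if the hook pulls or presses on the tray with more than 22 N (contact force between hook and tray above 22 N).
It fails at once if the robot itself pushes the tray (more than 1.5 N) or the cup on it (contact force between any of the fingers, the arm and tray above 1.5 N or contact force between any of the fingers, the arm and cup above 1.5 N).
It fails at once if the cup on the tray tips over (angle between cup's own z axis and vertical above 0.35 rad).
It fails at once if the blue bowl, the white cup or the jar on the table is moved more than 20 mm (distance of any of bowl, white_cup, jar from where it was at the start of the episode above 0.02 m).
It also fails if it takes over 64 s, if anything falls off the work surface, if the arm or the gripper's body presses on something with over 40 N, if the wrist force passes 120 N, or if a joint passes its speed limit or range.

## Working session

There is one attempt and no reset: what is moved stays moved. The work goes in short steps, each a Python script; the robot and the scene stay as the last script left them, time stands still between calls to the robot, and variables do not carry over. Pictures are saved under pics/ and viewed, at most 10 in all, crops included, and the job is handed in when it is done.

```bash
mkdir -p pics; ls; python3 - <<'E'
from rig import *
import cv2,numpy as np
for n in("top","side"):
    p,d=camera(n); cv2.imwrite(f"pics/{n}0.png",p[:,:,::-1]); np.savez(f"{n}0.npz",p=p,d=d)
    c=camera_params(n); print(n,{k:np.round(v,3).tolist() for k,v in c.items()})
print(sense()["time_s"], camera_params("wrist"))
E
```

```text
pics
top {'K': [[460.507, 0.0, 274.862], [0.0, 460.507, 216.083], [0.0, 0.0, 1.0]], 'dist': [-0.144, 0.0, 0.0, 0.0, 0.0], 'position': [0.373, -0.047, 1.304], 'rotation': [[-0.025, -0.994, 0.103], [-1.0, 0.025, -0.006], [0.003, -0.104, -0.995]]}
side {'K': [[446.034, 0.0, 281.188], [0.0, 446.034, 209.709], [0.0, 0.0, 1.0]], 'dist': [-0.028, 0.0, 0.0, 0.0, 0.0], 'position': [0.058, -1.036, 0.676], 'rotation': [[0.922, -0.172, 0.348], [-0.388, -0.454, 0.802], [0.02, -0.874, -0.485]]}
0.1 {'K': array([[307.09330047,   0.        , 278.76013584],
       [  0.        , 307.09330047, 209.8763687 ],
       [  0.        ,   0.        ,   1.        ]]), 'dist': array([0.01058433, 0.        , 0.        , 0.        , 0.        ]), 'tool_from_camera': array([[-1.47242127e-03, -9.57439969e-01, -2.88628718e-01,
         7.46058650e-02],
       [ 9.99998657e-01, -1.61768018e-03,  2.64742780e-04,
        -1.68630309e-03],
       [-7.20384277e-04, -2.88627941e-01,  9.57441065e-01,
        -1.17365917e-01],
       [ 0.00000000e+00,  0.00000000e+00,  0.00000000e+00,
         1.00000000e+00]])}
```

View pics/top0.png

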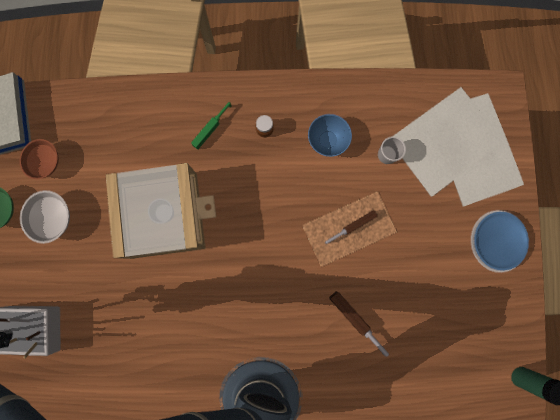

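View pics/side0.png

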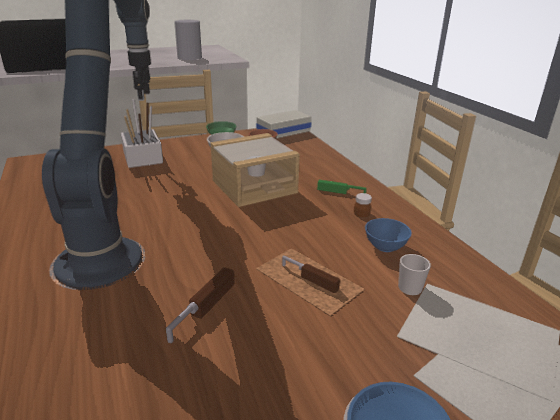

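The top picture shows the mat at (349,229) with the smaller dark hook on it, handle (357,226) and tip (329,241). The larger dark hook at (358,322) and the green one are decoys. The box is at (157,212), and the tongue hole at (208,207) faces world -y. Next I'll convert these to world positions.

```bash
cat > h.py <<'E'
import numpy as np, cv2
from rig import *
def cam(n,st=None):
    c=camera_params(n)
    if n!="wrist": return c["K"],c["dist"],np.array(c["rotation"]),np.array(c["position"])
    T=np.array(c["tool_from_camera"]); R=np.array(st["tcp_rot"])
    return c["K"],c["dist"],R@T[:3,:3],R@T[:3,3]+np.array(st["position"])
def onplane(uv,z,C):
    K,D,R,p=C
    n=cv2.undistortPoints(np.array(uv,float).reshape(-1,1,2),K,D).reshape(-1,2)
    r=np.c_[n,np.ones(len(n))]@R.T
    return p+r*((z-p[2])/r[:,2])[:,None]
def cloud(d,C):
    K,D,R,p=C
    v,u=np.mgrid[:d.shape[0],:d.shape[1]]
    n=cv2.undistortPoints(np.stack([u,v],-1).reshape(-1,1,2).astype(float),K,D).reshape(-1,2)
    return ((np.c_[n,np.ones(len(n))]*d.reshape(-1,1))@R.T+p).reshape(*d.shape,3)
def down(yaw): # tool x along yaw, z down
    c,s=np.cos(yaw),np.sin(yaw)
    return np.array([[c,s,0],[s,-c,0],[0,0,-1.]])
E
python3 - <<'E'
from h import *
f=np.load("top0.npz");C=cam("top");p=f["p"]
for nm,uv,z in [("hole",(208,207),.058),("tongueedge",(215,207),.058),("handle",(357,226),.035),("tip",(329,241),.01),("jar",(264,126),.06)]:
    print(nm,onplane([uv],z,C).round(3))
hsv=cv2.cvtColor(p,cv2.COLOR_RGB2HSV)
print(hsv[230,313],hsv[226,357],hsv[180,300])
# box top corners (px read from view) on z=.142
print(onplane([(188,165),(201,246),(108,175),(113,257)],.142,C).round(3))
print(onplane([(303,226),(379,193),(396,231),(321,266)],.003,C).round(3))
W=cloud(f["d"],C)
print(W[226,350:366,2].round(3), W[170:240:10,191:193,2].round(3).tolist())
E
```

```text
hole [[0.532 0.128 0.058]]
tongueedge [[0.531 0.108 0.058]]
handle [[ 0.471 -0.282  0.035]]
tip [[ 0.433 -0.205  0.01 ]]
jar [[ 0.755 -0.031  0.06 ]]
[ 13 126 140] [ 10 154  73] [ 11 143 130]
[[0.632 0.167 0.142]
 [0.422 0.135 0.142]
 [0.612 0.379 0.142]
 [0.398 0.363 0.142]]
[[ 0.478 -0.134  0.003]
 [ 0.567 -0.356  0.003]
 [ 0.457 -0.401  0.003]
 [ 0.363 -0.181  0.003]]
[0.034 0.042 0.039 0.036 0.036 0.04  0.036 0.036 0.037 0.034 0.037 0.033
 0.005 0.003 0.005 0.002] [[0.094, 0.077], [0.067, 0.068], [0.13, 0.064], [0.144, 0.131], [0.142, 0.141], [0.143, 0.145], [0.143, 0.145]]
```

```bash
python3 - <<'E'
from h import *
print(sense()["tcp_rot"])
for nm,pos,yaw in [("hole",(.54,.05,.30),1.67),("hook",(.471,-.272,.20),2.03)]:
    for y in(yaw,yaw-np.pi): 
        q=inverse_kinematics(pos,down(y)); print(nm,y,None if q is None else np.round(q,2))
    movep(pos,down(yaw)); sleep(.2)
    s=sense(); p,d=camera("wrist"); cv2.imwrite(f"pics/w_{nm}.png",p[:,:,::-1])
    np.savez(f"w_{nm}.npz",p=p,d=d,R=s["tcp_rot"],pos=s["position"])
s=sense();print(s["time_s"],s["wrist_force"])
E
```

```text
[[-9.39457229e-01  3.42665675e-01 -5.91449324e-04]
 [ 3.42666183e-01  9.39455618e-01 -1.74010566e-03]
 [-4.06340904e-05 -1.83742452e-03 -9.99998311e-01]]
hole 1.67 [-0.61  0.23  0.53  1.82 -0.13  1.13  0.06]
hole -1.4715926535897932 [ 0.77  0.52 -1.31  1.75  0.52  1.29  2.59]
hook 2.03 [-0.07  0.36  0.65  1.94 -0.27  0.93  1.18]
hook -1.1115926535897933 [-0.34  0.49  1.07  1.95 -0.52  1.   -1.71]
4.2583 [-0.28188902  0.14842872  0.10998271]
```

View pics/w_hole.png

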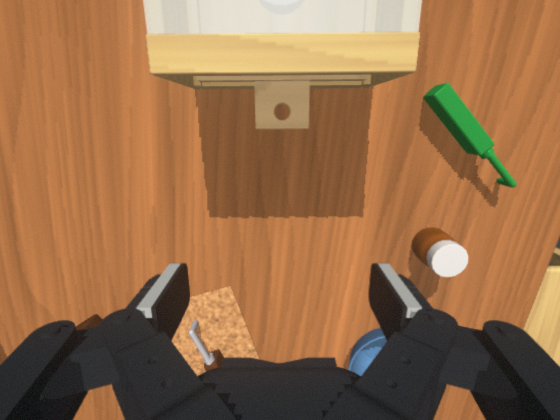

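View pics/w_hook.png

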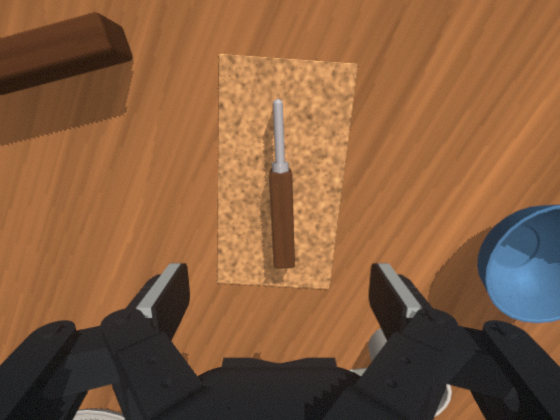

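The hole picture shows the hole at (282,111), the tongue at columns 255–309 with its free edge at row 129, and the box level in the image. The hook picture shows the handle top from (281,172) to (285,267), the tip end at (278,101), and mat corners (220,54), (356,64), (330,290), (218,283).

```bash
python3 - <<'E'
from h import *
def L(n):
    f=np.load(f"w_{n}.npz"); return f,cam("wrist",dict(tcp_rot=f["R"],position=f["pos"]))
f,C=L("hole")
g=cv2.cvtColor(f["p"],cv2.COLOR_RGB2GRAY)
# hole centroid: dark pixels in the tongue window
m=(g[98:122,268:297]<np.median(g[98:122,268:297])*.75); v,u=np.nonzero(m); print("hole px",u.mean()+268,v.mean()+98,m.sum())
# (upper rim ~ top surface)
print(onplane([(282,111),(u.mean()+268,v.mean()+98),(255,128.5),(309,128.5),(282,128.5)],.058,C).round(4))
a=onplane([(148,73),(417,71)],.142,C); print("yaw front top edge (z?)",a.round(3),np.arctan2(*(a[0]-a[1])[[0,1]][::-1]))
a=onplane([(255,128.5),(309,128.5)],.058,C);print("tongue y-dir",a[0]-a[1], np.linalg.norm(a[0]-a[1]))
W=cloud(f["d"],C); print("tongue z",np.median(W[115:127,260:305,2]))
f,C=L("hook"); W=cloud(f["d"],C); 
hsv=cv2.cvtColor(f["p"],cv2.COLOR_RGB2HSV)
m=((hsv[:,:,2]<115)&(W[:,:,2]>.028)&(W[:,:,2]<.045)).astype(np.uint8); m[:, :225]=0;m[:,340:]=0;m[280:]=0
v,u=np.nonzero(m); P=onplane(np.c_[u,v],.035,C)[:,:2]
r=cv2.minAreaRect((P*1000).astype(np.float32));print("handle rect",r,np.median(W[m>0][:,2]))
c=P.mean(0);w=np.linalg.svd(P-c,full_matrices=False)[2][0];print("mean",c,"yaw",np.arctan2(w[1],w[0]))
print("tip top",onplane([(278,104)],.03,C).round(4), "mat",onplane([(220,54),(356,64),(330,290),(218,283)],.003,C).round(4).tolist(), onplane([(220,54),(356,64),(330,290),(218,283)],.003,C).mean(0))
E
```

```text
hole px 281.525 111.145 200
[[0.5337 0.1303 0.058 ]
 [0.5332 0.1301 0.058 ]
 [0.5052 0.1086 0.058 ]
 [0.566  0.1146 0.058 ]
 [0.5356 0.1116 0.058 ]]
yaw front top edge (z?) [[0.42  0.147 0.142]
 [0.64  0.17  0.142]] -3.0360298186968975
tongue y-dir [-0.06075309 -0.00603021  0.        ] 0.061051625334424105
tongue z 0.05747472372709872
handle rect ((482.104248046875, -289.4866027832031), (21.575227737426758, 103.61563110351562), 28.751916885375977) 0.034273369755777494
mean [ 0.48249263 -0.2903782 ] yaw -1.0673266817500129
tip top [[ 0.4321 -0.1964  0.03  ]] mat [[0.3641, -0.1802, 0.003], [0.4812, -0.1317, 0.003], [0.576, -0.3517, 0.003], [0.4561, -0.4009, 0.003]] [ 0.46934928 -0.26614529  0.003     ]
```

```bash
python3 - <<'E'
from h import *
R=down(2.074); g=np.array([.482,-.2895])
movep([*g,.13],R); move_l([*g,.030],feed=.08)
command_gripper(.0,100); s=sense(); print(s["finger_gap"],s["gripper_force"],s["position"],s["wrist_force"])
move_l([*g,.14],feed=.1)
th=1.673; x=np.array([np.cos(th),np.sin(th)]); hole=np.array([.5335,.1302])
t=hole-.110*x
movep([*(t-.03*x),.14],down(th)); move_l([*t,.115],feed=.1); sleep(.3)
s=sense(); print(s["finger_gap"],s["position"],t,s["wrist_force"],s["time_s"])
p,d=camera("wrist"); cv2.imwrite("pics/w2.png",p[:,:,::-1]); np.savez("w_2.npz",p=p,d=d,R=s["tcp_rot"],pos=s["position"])
E
```

```text
0.020765656199026122 98.46266984939575 [ 0.48233429 -0.28965976  0.03038846] [-0.51432879  0.75379116  3.73530069]
0.0208480142067899 [0.54493821 0.02037688 0.11531617] [0.54472284 0.02077401] [ 0.53837781  0.0740274  -1.75541399] 9.8583
```

View pics/w2.png

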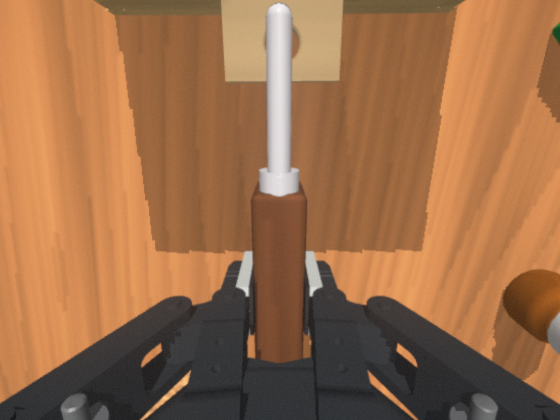

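The hook is held straight. The tip's bend shows at about (279,14), the hole at about (282,40), and the tongue at columns 223–340 with its edge at row 80.

```bash
python3 - <<'E'
from h import *
f=np.load("w_2.npz");C=cam("wrist",dict(tcp_rot=f["R"],position=f["pos"]))
W=cloud(f["d"],C); th=1.673;x=np.array([np.cos(th),np.sin(th)]);y=np.array([-x[1],x[0]])
t=f["pos"][:2]
m=(W[:60,255:310,2]>.10)&(W[:60,255:310,2]<.13); 
Q=(W[:60,255:310][m][:,:2]-t); print("shank: max x",(Q@x).max(), "far y",np.median((Q@y)[Q@x>.08]), "z top",np.median(W[:60,255:310][m][:,2]))
for n,uv,z in[("bend",(279,5),.115),("shank back",(279,165),.1148),("hole",(282,40),.058),("tongL",(224,80),.058),("tongR",(340,80),.058)]:
    P=onplane([uv],z,C)[0,:2]; print(n,P.round(4),((P-t)@x).round(4),((P-t)@y).round(4))
g=cv2.cvtColor(f["p"],cv2.COLOR_RGB2GRAY); hs=f["p"].astype(int); print(hs[40,255:312:3].tolist())
E
```

```text
shank: max x 0.10880407997745957 far y 0.0015517727004385998 z top 0.11794571885206898
bend [0.5327 0.1279] 0.1083 0.0012
shank back [0.538  0.0751] 0.0552 0.0013
hole [0.534  0.1299] 0.1101 -0.0003
tongL [0.5056 0.1082] 0.0914 0.0302
tongR [0.5663 0.1143] 0.0913 -0.0308
[[202, 170, 123], [201, 169, 123], [201, 171, 123], [164, 140, 100], [162, 158, 154], [196, 190, 192], [217, 211, 211], [223, 219, 219], [231, 228, 229], [223, 219, 220], [209, 202, 203], [186, 180, 180], [148, 140, 138], [152, 105, 70], [146, 104, 72], [175, 147, 108], [201, 170, 123], [201, 169, 124], [200, 169, 122]]
```

```bash
python3 - <<'E'
from h import *
th=1.673;x=np.array([np.cos(th),np.sin(th)]);y=np.array([-x[1],x[0]])
s=sense(); t=np.array([.54472284,.02077401])+.0045*x-.0015*y
move_l([*t,.100],feed=.05); sleep(.2); f0=np.array(sense()["wrist_force"])
hit=move_l([*t,.073],feed=.025,until_force=4); sleep(.2)
s=sense(); print(hit,s["position"],s["wrist_force"]-f0,s["time_s"])
p,d=camera("wrist"); cv2.imwrite("pics/w3.png",p[:,:,::-1])
p,d=camera("side"); cv2.imwrite("pics/s3.png",cv2.resize(p[120:240,180:340,::-1],None,fx=4,fy=4))
E
```

```text
False [0.54583765 0.02543159 0.07313993] [-0.06358127  0.27205493  1.52139898] 12.0083
```

View pics/s3.png

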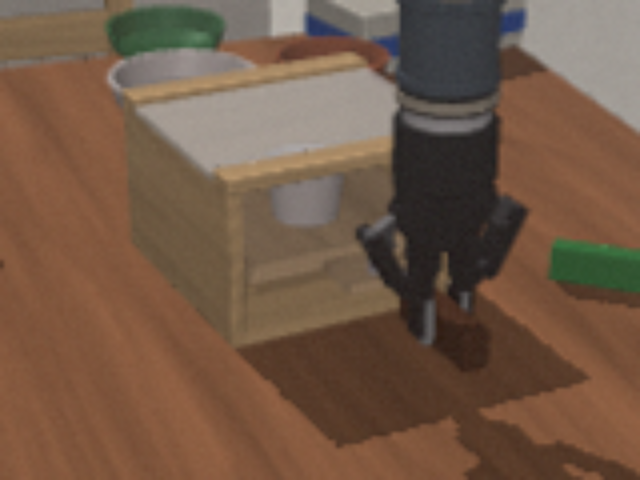

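The side view is blocked by the gripper, so I'll test by feel with a short slow pull.

```bash
python3 - <<'E'
from h import *
th=1.673;x=np.array([np.cos(th),np.sin(th)])
s=sense(); p=np.array(s["position"]); print(s["wrist_force"],s["finger_gap"])
f0=np.array(s["wrist_force"]); X=np.array([*x,0])
for i in range(1,7):
    h=move_l([*(p[:2]-x*.003*i),.073],feed=.015,until_force=9); s=sense(); F=s["wrist_force"]-f0
    print(i,h,(F@X).round(2),F.round(2),((s["position"]-p)@X).round(4),s["time_s"])
    if h: break
s=sense(); pc,d=camera("wrist"); cv2.imwrite("pics/w4.png",pc[:,:,::-1]); np.savez("w_4.npz",p=pc,d=d,R=s["tcp_rot"],pos=s["position"])
E
```

```text
[ 0.32102515  1.09222127 -2.0674287 ] 0.020616501526398212
1 False -1.32 [-0.76 -1.4   0.63] -0.0032 12.4583
2 False 0.79 [-0.24  0.77  1.54] -0.0056 12.8083
3 False 3.45 [-0.34  3.44  0.34] -0.0086 13.1583
4 False 1.47 [0.18 1.5  0.12] -0.0124 13.5083
5 False 1.52 [-1.09  1.42  0.67] -0.0154 13.8583
6 False 2.09 [0.03 2.11 0.67] -0.0183 14.2083
```

View pics/w4.png

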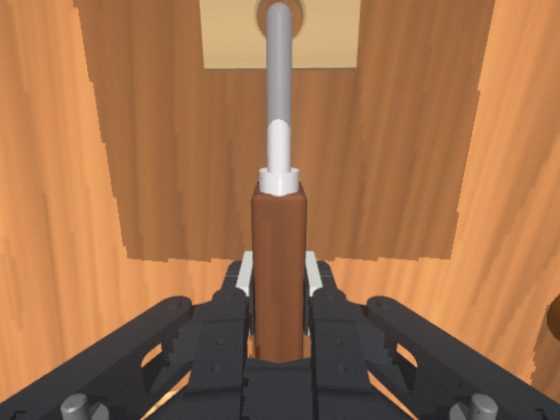

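The tip sits in the hole at about (279,15), and the tongue is following the pull. I'll continue the pull.

```bash
python3 - <<'E'
from h import *
th=1.673;x=np.array([np.cos(th),np.sin(th)]);X=np.array([*x,0])
f0=np.array([.4,.7,0])
def avg(n=6):
    a=[]
    for _ in range(n): sleep(.03); a.append(sense()["wrist_force"]-f0)
    return np.mean(a,0)
s=sense();p=np.array(s["position"]);print("start",avg().round(2))
h=move_l([*(p[:2]-x*.090),.073],feed=.018,until_force=5.5)
s=sense();F=avg();q=np.array(s["position"]);print(h,(F@X).round(2),F.round(2),((q-p)@X).round(4),s["time_s"])
d=0;hist=[]
if h:
    while F@X<10 and d<.008:
        d+=.0005; move_l([*(q[:2]-x*d),.073],feed=.01); F=avg(4); s=sense()
        print(d,(F@X).round(2),((s["position"]-p)@X).round(4),s["time_s"])
    sleep(.8);F=avg();print("hold",(F@X).round(2),F.round(2),sense()["finger_gap"],sense()["time_s"])
E
```

```text
start [-0.67  1.65 -1.6 ]
True -0.96 [-0.3 -1.  -1.6] -0.0665 17.775
0.0005 1.2 -0.0666 18.55
0.001 3.6 -0.0667 18.9333
0.0015 5.07 -0.0667 19.3167
0.002 5.81 -0.0667 19.7
0.0025 6.51 -0.0668 20.0833
0.003 7.17 -0.067 20.4667
0.0035 7.91 -0.0672 20.85
0.004 8.34 -0.0674 21.2333
0.0045000000000000005 9.07 -0.0676 21.6167
0.005000000000000001 9.65 -0.0678 22.0
0.005500000000000001 10.31 -0.068 22.3833
hold 10.05 [-0.48 10.05 -2.47] 0.02052376112608502 23.3833
```

The force rises about 3 N/mm, which matches the stop, and it held at 10 N. Next I'll unhook and take the hook back to the mat.

```bash
python3 - <<'E'
from h import *
th=1.673;x=np.array([np.cos(th),np.sin(th)])
p=np.array(sense()["position"])
c=p[:2]+x*.0055
move_l([*c,.073],feed=.015); sleep(.3); s=sense(); print("relaxed",s["wrist_force"],s["position"]-p)
h=move_l([*c,.112],feed=.03,until_force=5); s=sense(); print("lift",h,s["wrist_force"],s["position"])
if not h:
    move_l([*(c-.03*x),.15],feed=.12)
    s=sense()
    g=np.array([.482,-.2895]); R=down(2.074)
    movep([*g,.12],R); move_l([*g,.045],feed=.08); sleep(.2)
    h=move_l([*g,.0305],feed=.02,until_force=4); s=sense(); print("down",h,s["position"],s["wrist_force"],s["time_s"])
E
```

```text
relaxed [-0.29625421 -0.31138831 -1.58965171] [-0.00054952  0.00536197  0.00056665]
lift False [ 0.03171688 -0.15300024 -0.94228195] [ 0.5535604  -0.05502135  0.11179122]
down True [ 0.48175374 -0.28935267  0.03040087] [0.1302409  0.82161246 5.13488578] 29.3333
```

```bash
python3 - <<'E'
from h import *
g=np.array([.482,-.2895])
command_gripper(.06); sleep(.2); move_l([*g,.14],feed=.08); movep([.50,-.26,.30],down(2.074)); sleep(.2)
s=sense(); p,d=camera("wrist"); C=cam("wrist",s); W=cloud(d,C)
t,dt=camera("top"); cv2.imwrite("pics/end.png",np.vstack([cv2.resize(p,(400,300)),cv2.resize(t[150:300,90:290],(400,300))])[:,:,::-1])
hsv=cv2.cvtColor(p,cv2.COLOR_RGB2HSV)
m=(hsv[...,2]<115)&(W[...,2]>.025)&(W[...,2]<.05)&(np.hypot(W[...,0]-.48,W[...,1]+.28)<.08)
print(m.sum(),np.median(W[m],0),W[m][:,2].max(),s["time_s"])
E
```

```text
1234 [ 0.48075813 -0.29172213  0.03433696] 0.03688059221232998 32.4083
```

View pics/end.png

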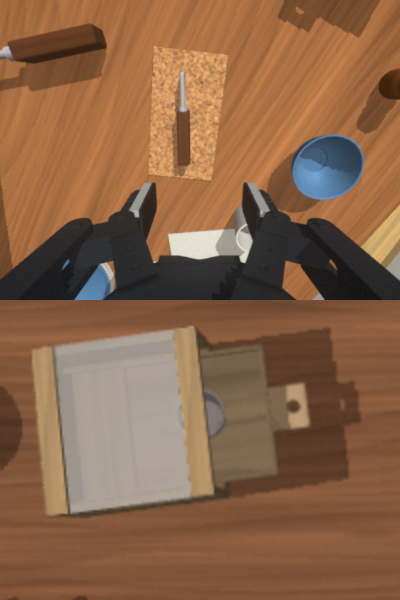

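The hook lies flat on the mat with its handle top at z 0.034. The tray is well out, with the cup upright on it.

```bash
python3 -c "
from rig import *
print(finish_job())"
```

```text
the job is handed in; nothing more can be done
None
```

I drew the tray out to its stop with the hook, held it there at about 10 N, left it out with the cup upright, laid the hook back on the mat and handed the job in at about 32 s; no verdict was returned.

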